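# Hang the bracket on the weld fixture and hold the clamp lever at the third click

## Robot

A 7-joint arm with a two-finger parallel gripper is mounted at the origin on the work surface. World frame = base frame: x ahead of the robot, y to its left, z up, the work surface at z = 0. Lengths are in mm, angles in rad, forces in N, time in s.
With the tool pointing down it reaches from about 425 to 950 mm from the base axis. Payload 16.7 kg.
Tool frame: the origin (TCP) lies between the finger pads; the fingertips stand 19 mm ahead of it and the grasp point (between the pads) is the TCP; z points along the fingers, y is the line along which they close (so a half turn about z gives the same grasp; the last joint's range is limited). The gripper opens to 94 mm and grips with 3 to 60 N. Pads are 16 mm wide; open, the fingers measure 119 mm over their backs; the gripper's body (75 mm by 177 mm) begins 78 mm behind the grasp point.
Start: joints at [-1.488, 0.426, 0.074, 1.606, -0.034, 1.111, -0.067], TCP at [155.075, 656.907, 224.467] pointing down, gripper open.
Joint ranges: [-2.85, 2.85], [-0.5, 2.14], [-1.23, 1.37], [0.21, 2.46], [-1.02, 4.16], [0.16, 2.05], [-2.73, 2.73]. Speed limits (rad/s): [1.89, 1.89, 2.39, 2.39, 3.01, 3.01, 3.01].

## Interface

Orientations are given as a unit quaternion [x, y, z, w].
In Python, from workcell import monitor, imaging, ctrl gives the robot as it stands. The module is installed in compiled form; this text tells all that it offers.
- The arm moves only by the shell command python3 -m handwheel 'ROWS' [FORCE]. ROWS is JSON, one flat list of numbers, 7 for each row, row after row: the shift along the tool's x, y, z in m, then the turn, a rotation vector about the tool's x, y, z in degrees, then the closure, from 0 (fully open) to 1 (shut). A call has 1 to 8 rows; each row shifts and turns the commanded pose from where the row before left it, along the tool's axes as they then stand; what a row does not reach is not made up. A row lasts 1/12 s, in which the tool goes at most 41.7 mm and 7.16 degrees, less where a joint would pass 70% of its speed; a pose out of reach is approached as far as the arm can. A call is refused whole if a number of a shift passes 0.0417 or a number of a turn 7.16, either way. A call with a gripper value outside its range is refused whole. The fingers move at their own pace and stop on an object; FORCE is the grip in N (left out, the last holds). Time passes only in rows, so rows that do not move let the fingers close. It gives the time, the measured TCP pose, the force, the opening and the grip force at its end, in the units of the state.
- monitor.get_state(): the state, without advancing time (a new reading comes with each control period).
- imaging.snapshot(name): name is "scene" or "side" or "wrist"; returns a dict with "pixels" (400x640x3 uint8, blue, green, red), "range_z" (400x640 float32, mm along the optical axis (not along the pixel's ray), 0 where there is no reading), "fx", "fy", "cx", "cy" (pixels), "xyz" and "orientation" of the camera in the world. Camera axes: x right, y up, looking along -z (the intrinsics and any distortion apply to the point x, -y, -z); pixel columns grow to the right and rows downward; lengths in mm; the calibration is good to about 2 mm. A picture is of the moment at which its call begins.
- ctrl.job_done(): hands the job in; it is judged then, once.
The state is a dict: "clock": time; "joints": joint angles; "qvel": joint speeds; "joint_efforts": joint torques, N m; "position": TCP position; "eef_rot": TCP orientation; "wrist_force": force on the tool from outside, world axes, zero at the start; "wrist_torque": the same for the moment, N m; "opening": finger opening in mm; "finger_force": force on a finger pad.
Only numpy, scipy, OpenCV 4.12 (cv2) and the standard library are available. Lean on these libraries where they do the work, as an engineer would, in place of code of your own. Each camera call takes 0.05 s, during which the arm holds its last target. There are 200 camera calls.

## Task

Hang the drilled steel angle bracket by its hole over the fixture's upright locating pin so that it lies flat on the fixture plate, its upright flange pointing straight away from the lever, and let go of it. Then swing the red-handled ratchet lever counter-clockwise (seen from above) three clicks from its rest, never on to a fourth, so that its yellow keeper comes over the bracket, and finish while still holding the lever in that third notch, because it springs back when let go. Leave everything else on the bench where it lies.

Things in the scene. Friction and masses are not known exactly. Their poses are not given: they have to be found in the camera images.
- bracket: (All lengths in mm.) Loose steel angle bracket, 0.3 to 0.45 kg: flat leg 98 long (x = -30 to +68) x 50 wide x 6 thick with a 21 mm through hole; origin on the hole's axis at the leg's underside. At its +x end a flange 8 thick (x = 60 to 68), 50 wide, stands up to 55 above the underside: grip it there across its 8 mm. Starts lying flat on the bench, flange up.
- flange_top (a point): Middle of the top edge of the bracket's flange: x = 64, y = 0, z = 55 in the bracket's frame.
- fixture: Welding fixture fixed to the bench: steel plate 140 (x) x 300 (y) x 12 thick, origin under its middle, z up. Pin at x = 0, y = +70; lever axis at x = 0, y = -50. It stands at a different place and yaw each time.
- pin_foot (a point): Foot of the brass locating pin, on its axis at the plate's top (12 above the bench); axes parallel to the fixture's. Pin 16 across, 28 tall, its top 8 mm tapering to 8 across. The bracket belongs with its hole here, leg flat on the plate, its +x axis along the fixture's +y (away from the lever).
- lever_axis (a point): Point on the lever's vertical axis, 68 above the bench, axes parallel to the fixture's. The yellow keeper on the lever's hub, 24 to 32 above the bench and reaching 106 from the axis, clears the hung bracket's leg by 6 mm and points at the pin in the third notch.
- lever_grip (a point): Point on the axis of the lever's red upright cylindrical handle: 24 across, from 38 to 90 above the bench; this point is at 68, and 130 from the lever's axis, on a level circle about lever_axis. At rest the arm points 155 degrees counter-clockwise from the fixture's +x. The blue arm below is 28 to 38 high.
- ratchet (a joint): Lever angle, rad: 0 at rest on its stop, growing counter-clockwise from above, end stop 1.10. Notches at 0.22, 0.44, 0.66, 0.88. The push needed at the handle (about 2 to 10 N) crests a quarter of the way to each next notch, falls (the click) by 4 N or more to a trough three quarters of the way, and rises again through the notch. The return spring always wins: let go, it flies back to 0.
- hammer: Bystander, loose: hammer lying on the bench; leave it alone.
- wrench: Bystander, loose: steel wrench lying on the bench; leave it alone.
- tape: Bystander, loose: yellow tape measure, 65 x 35 x 60 mm; leave it alone.
- square: Bystander, loose: red magnetic welding square, about 110 x 110 x 16 mm; leave it alone.
- can: Bystander, loose: green can, 66 across and 110 tall; leave it alone.
- tube: Bystander, loose: dark steel tube offcut standing on end, 50 across, 45 tall; leave it alone.
- offcut: Bystander, loose: flat steel plate without a hole, 90 x 50 x 8 (not the bracket); leave it alone.
Things that resemble listed ones, but are neither listed nor needed, are in the scene too. Of the things that look like the bracket, the middle-sized one is meant.

How it is judged:
By the outcome, as a careful person would: the job done as asked, in the order asked, and still so for the second after the job is handed in, while the arm keeps its last pose, push and grip.
It also fails if it takes over 72 s, if anything falls off the work surface, if the arm or the gripper's body presses on something with over 40 N, if the wrist force passes 120 N, or if a joint passes its speed limit or range.

## Working session

There is one attempt and no reset: what is moved stays moved. The work goes in short steps, Python scripts to look and compute and a shell command to move; the robot and the scene stay as the last step left them, time stands still between calls to the robot, and variables do not carry over. Pictures are saved under pics/ and viewed, at most 10 in all, crops included, and the job is handed in when it is done.

```bash
mkdir -p pics; cat > h.py <<'E'
import numpy as np, cv2
from scipy.spatial.transform import Rotation as R
from workcell import monitor, imaging, ctrl
def snap(n,save=None):
    s=imaging.snapshot(n)
    if save: cv2.imwrite('pics/'+save,s['pixels']); np.savez('pics/'+save+'.npz',**{k:np.array(v) for k,v in s.items()})
    return s
def cloud(s):
    z=np.array(s['range_z'],float); v,u=np.mgrid[0:z.shape[0],0:z.shape[1]]
    p=np.stack([(u-s['cx'])/s['fx']*z,-(v-s['cy'])/s['fy']*z,-z],-1)
    return p@R.from_quat(s['orientation']).as_matrix().T+np.array(s['xyz'])
E
python3 - <<'E'
from h import *
s=snap('scene','a.png');t=snap('side','b.png')
print({k:v for k,v in s.items() if k not in('pixels','range_z')});print({k:v for k,v in t.items() if k not in('pixels','range_z')})
print(monitor.get_state())
E
```

```text
{'fx': 410.1962157480645, 'fy': 410.1962157480645, 'cx': 315.9434129838812, 'cy': 197.44104866459156, 'xyz': array([ 928.57364764,  443.48891191, 1003.74036455]), 'orientation': array([0.10805261, 0.29224349, 0.89733487, 0.31258361])}
{'fx': 363.23919494873087, 'fy': 363.23919494873087, 'cx': 323.21898004352187, 'cy': 196.22360943662892, 'xyz': array([ 112.34829949, -678.81639356,  933.67842535]), 'orientation': array([ 0.31789795, -0.09330241, -0.237519  ,  0.9131376 ])}
{'clock': 0.1, 'joints': array([-1.48848131,  0.42666373,  0.0738989 ,  1.60652795, -0.03410597,
        1.11081768, -0.06711948]), 'qvel': array([ 0.00270119, -0.00180825, -0.0007067 , -0.00399217,  0.00067304,
        0.00068903, -0.00064418]), 'joint_efforts': array([ 9.09732742e-03, -9.37469745e+01,  3.67695786e+00, -4.55048883e+01,
       -4.86873114e-02,  1.66195468e-02,  1.40826901e-04]), 'position': array([155.04375987, 656.56915254, 223.85747372]), 'eef_rot': array([ 1.15695369e-01,  9.93284575e-01, -5.77669560e-04, -1.99344815e-05]), 'wrist_force': array([-0.02911305, -0.04096775,  0.45162712]), 'wrist_torque': array([-0.01782579,  0.00638588,  0.0815389 ]), 'finger_force': 0.0, 'opening': 93.85885600463811}
```

View pics/a.png

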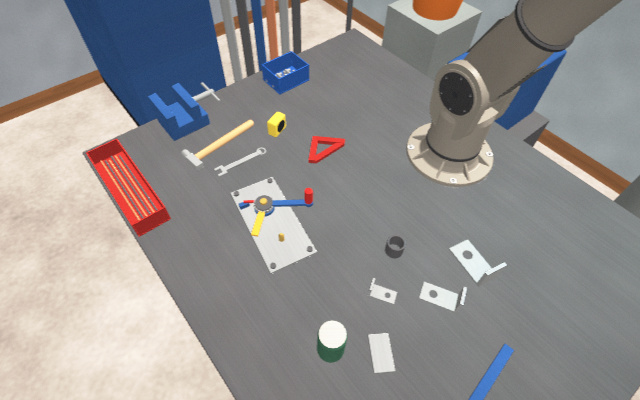

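View pics/b.png

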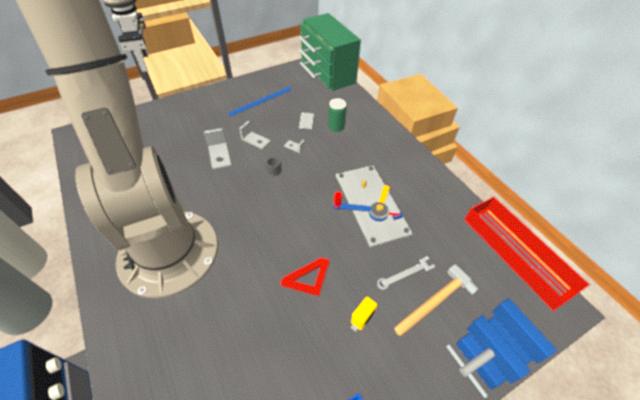

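Three bracket-like pieces are in the scene view: a small one at (384,292), one at (440,296) and a large one at (472,262). The middle-sized candidate is (440,296). I'll enlarge to confirm, and check sizes by depth. The fixture pin is at about (281,237), the lever hub at (263,203) and the red handle at (308,195).

```bash
python3 - <<'E'
from h import *
s=dict(np.load('pics/a.png.npz')); im=s['pixels']
a=cv2.resize(im[230:330,360:520],None,fx=5,fy=5,interpolation=cv2.INTER_CUBIC)[:, :800]
b=cv2.resize(im[170:275,225:325],None,fx=5.5,fy=5.5,interpolation=cv2.INTER_CUBIC)
cv2.imwrite('pics/c.png',a);cv2.imwrite('pics/d.png',b)
P=cloud(s)
for n,(u,v) in dict(leg=(425,292),legB=(460,250),legS=(380,294),flM=(464,291),hub=(263,202),red=(308,190),pin=(281,236),plate=(275,255),tube=(396,238),can=(332,328),bench=(350,220)).items(): print(n,P[v,u].round(0))
# bright low-sat regions: component extents
g=im.astype(int); m=((g.min(2)>150)&(P[...,2]<80)&(P[...,2]>-10)).astype(np.uint8)
m[:230]=0
n,l,st,c=cv2.connectedComponentsWithStats(m)
for i in range(1,n):
    if st[i,4]>60:
        q=P[l==i]; low=q[q[:,2]<25][:,:2].astype(np.float32); print(c[i].round(),st[i,4],cv2.minAreaRect(low), q[:,2].max().round())
# plate
m=((g.min(2)>140)&(P[...,2]<20)&(P[...,2]>6)).astype(np.uint8); m[:165]=0;m[280:]=0;m[:,:220]=0;m[:,330:]=0
print('plate',cv2.minAreaRect(P[m>0][:,:2].astype(np.float32)))
E
```

```text
leg [429. 289.   4.]
legB [260. 265.   4.]
legS [523. 220.   1.]
flM [375. 355.  53.]
hub [ 612. -178.   50.]
red [ 504. -108.   91.]
pin [633. -62.  36.]
plate [673. -37.  11.]
tube [388. 137.  33.]
can [705. 236. 110.]
bench [432.  -1.  -1.]
[283. 247.] 1730 ((630.1763916015625, -53.61723327636719), (136.24478149414062, 144.20974731445312), 79.13105010986328) 36.0
[473. 260.] 908 ((237.50152587890625, 305.698974609375), (117.97413635253906, 117.61690521240234), 81.14891815185547) 73.0
[382. 292.] 358 ((508.1753845214844, 219.68453979492188), (54.65610122680664, 65.9472885131836), 30.11484718322754) 41.0
[439. 296.] 646 ((408.02197265625, 316.1276550292969), (57.57517623901367, 90.68962860107422), 28.22722625732422) 17.0
[463. 295.] 75 ((350.923095703125, 357.9170227050781), (50.33927917480469, 5.959252834320068), 35.50975799560547) 59.0
[381. 353.] 837 ((622.2815551757812, 327.0338439941406), (92.94471740722656, 53.140525817871094), 56.55494689941406) 12.0
plate ((606.8259887695312, -192.49871826171875), (417.9500732421875, 139.97427368164062), 79.0749740600586)
```

View pics/c.png

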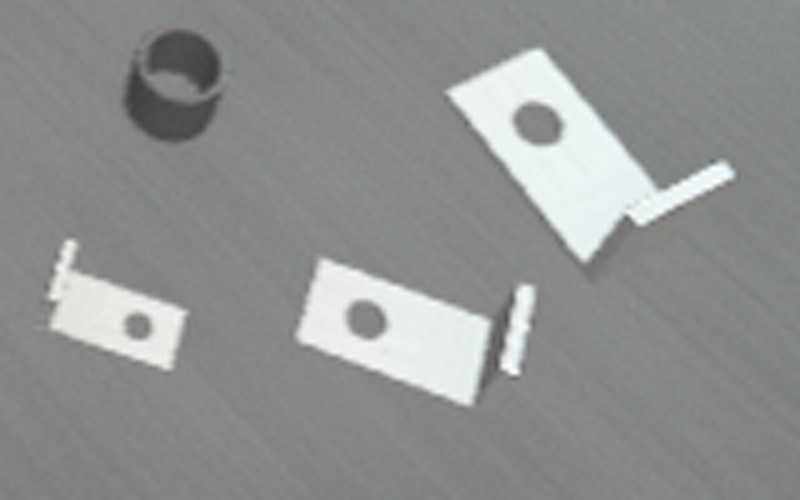

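View pics/d.png

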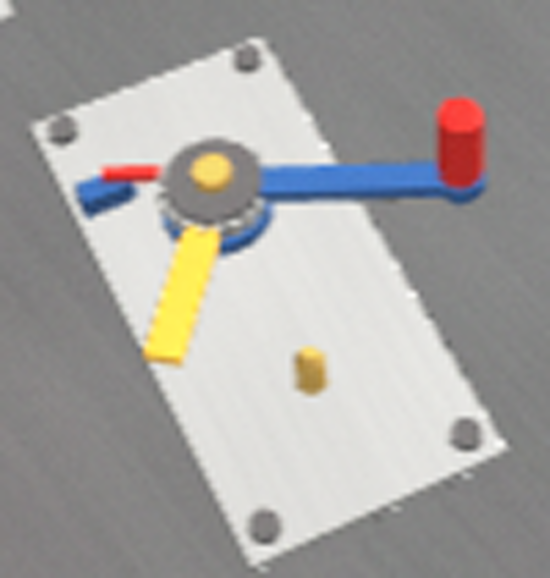

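The enlarged crop confirms the bracket: (433,293.5) is the hole of the middle-sized one. Its leg is about 50 wide and its flange top is around 55, against 41 for the small one and 73 for the large. The second crop shows the pin top at (281.5,234.7), the handle top at (308.6,190.5) and the four plate corners. Next I'll compute the poses.

```bash
cat >> h.py <<'E'
def ray(s,u,v,z):
    d=R.from_quat(s['orientation']).apply([(u-s['cx'])/s['fx'],-(v-s['cy'])/s['fy'],-1.]); o=np.array(s['xyz'])
    return o+d*(z-o[2])/d[2]
E
python3 - <<'E'
from h import *
s=dict(np.load('pics/a.png.npz'))
f=lambda o,k,x,y,z: ray(s,o[0]+(x+.5)/k-.5,o[1]+(y+.5)/k-.5,z)
c=lambda x,y,z:f((360,230),5,x,y,z); d=lambda x,y,z:f((225,170),5.5,x,y,z)
h=c(367,319,6); a=c(527,287,55); b=c(512,375,55)
print('hole',h,'fl',a,b,(a+b)/2,'len',np.linalg.norm(a-b)); 
fm=(a+b)/2; print('hole->fl',np.linalg.norm((fm-h)[:2]),'yaw',np.degrees(np.arctan2(*(fm-h)[1::-1])), 'edge normal yaw',np.degrees(np.arctan2(*(a-b)[1::-1])))
leg=[c(*p,6) for p in((320,258),(298,342),(472,406),(490,318))]
print('leg',np.round(leg,1)); v=leg[3]-leg[0];w=leg[2]-leg[1];print('legyaw',np.degrees(np.arctan2(v[1],v[0])),np.degrees(np.arctan2(w[1],w[0])))
C=[d(*p,12) for p in((34,124),(262,38),(508,446),(254,566))]
print('plate',np.round(C,1),np.mean(C,0)); 
for i,j in((0,3),(1,2),(0,1),(3,2)):
    v=C[j]-C[i];print(np.linalg.norm(v),np.degrees(np.arctan2(v[1],v[0])))
pin=d(311,356,40);hub=d(212,170,58);red=d(460,113,90)
print('pin',pin,'hub',hub,'red',red,np.linalg.norm(red-hub))
E
```

```text
hole [416.41699649 305.07592814   6.        ] fl [366.25981523 349.98429893  55.        ] [408.09527307 374.91991314  55.        ] [387.17754415 362.45210604  55.        ] len 48.703083981121864
hole->fl 64.39698255829434 yaw 117.00382860350167 edge normal yaw -149.20335880108047
leg [[410.1 266.7   6. ]
 [453.7 291.5   6. ]
 [409.9 369.4   6. ]
 [365.9 344.3   6. ]]
legyaw 119.66110450589623 119.35405098320324
plate [[ 6.550e+02 -2.933e+02  1.200e+01]
 [ 5.216e+02 -2.661e+02  1.200e+01]
 [ 5.758e+02  2.420e+01  1.200e+01]
 [ 7.124e+02 -4.000e-01  1.200e+01]] [ 616.21258725 -133.87989047   12.        ]
298.5177090960464 78.89984397818641
295.3596895516418 79.4168596636966
136.11807990513748 168.47134936868218
138.79613786851877 169.78826774306745
pin [630.96929992 -64.05170794  40.        ] hub [ 611.26538947 -177.01023084   58.        ] red [ 502.67410322 -107.80289854   90.        ] 132.68655656833235
```

```bash
python3 -m handwheel '[-0.015,-0.012,0.002,0,0,0,0, -0.0244,-0.0195,0.003,0,0,0,0, -0.0244,-0.0195,0.003,0,0,0,0, -0.0244,-0.0195,0.003,0,0,0,0, -0.0244,-0.0195,0.003,0,0,0,0, -0.0244,-0.0195,0.003,0,0,0,0, -0.0244,-0.0195,0.003,0,0,0,0, -0.0244,-0.0195,0.003,0,0,0,0]'
python3 -m handwheel '[-0.0244,-0.0195,0.003,0,0,0,0, -0.0244,-0.0195,0.003,0,0,0,0, -0.0244,-0.0195,0.003,0,0,0,0, -0.0244,-0.0195,0.003,0,0,0,0, -0.0244,-0.0195,0.003,0,0,0,0, -0.009,-0.007,0.003,0,0,0,0]' 
python3 -m handwheel '[0,0,0,0,0,-7.1,0, 0,0,0,0,0,-7.1,0, 0,0,0,0,0,-7.1,0, 0,0,0,0,0,-7.1,0, 0,0,0,0,0,-7.1,0, 0,0,0,0,0,-7.1,0, 0,0,0,0,0,0,0]'
cat >> h.py <<'E'
def togo(x,y,z,yaw):
    "tool-frame shift (mm) to x,y,z and tool-z turn (deg) so that tool y has the world yaw"
    st=monitor.get_state(); M=R.from_quat(st['eef_rot']); Y=M.as_matrix()[:,1]
    d=M.inv().apply(np.array([x,y,z])-st['position'])
    t=-(yaw-np.degrees(np.arctan2(Y[1],Y[0])))
    print('t',round(st['clock'],2),'pos',st['position'].round(1),'shift',d.round(1),'turn',round((t+180)%360-180,2),'F',st['wrist_force'].round(1),'open',round(st['opening'],1),'ff',round(st['finger_force'],1),'toolz',M.as_matrix()[:,2].round(3),'j7',st['joints'][[0,6]].round(2))
E
python3 - <<'E'
from h import *
togo(386,361.5,36,119.4)
s=snap('wrist','e.png');print(s['xyz'])
E
```

```text
clock: 0.77
position: [302.4, 468.2, 201.2]
eef_rot: [0.116, 0.993, -0.0, -0.0]
wrist_force: [0.8, 0.8, -0.3]
opening: 93.9
finger_force: 0.0
clock: 1.27
position: [407.6, 334.0, 183.3]
eef_rot: [0.118, 0.993, -0.0, 0.0]
wrist_force: [0.1, -0.5, 0.1]
opening: 93.9
finger_force: 0.0
clock: 1.85
position: [405.0, 338.0, 183.3]
eef_rot: [-0.256, 0.967, -0.0, -0.0]
wrist_force: [0.7, -0.1, -0.4]
opening: 94.0
finger_force: 0.0
t 1.85 pos [405.  338.  183.3] shift [  4.8  29.8 147.3] turn 0.31 F [ 0.7 -0.1 -0.4] open 94.0 ff 0.0 toolz [-0. -0. -1.] j7 [-0.92  1.3 ]
[336.60095006 298.42184499 343.59856546]
```

View pics/e.png

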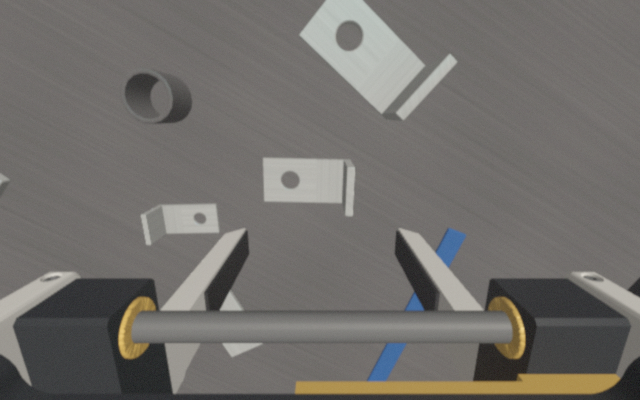

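The wrist view shows the middle bracket's hole at (290,180) and its flange's top strip from (349,165) to (350,214). I'll check these against the scene estimate.

```bash
python3 - <<'E'
from h import *
s=dict(np.load('pics/e.png.npz'))
h=ray(s,290,180,6);a=ray(s,349,164,55);b=ray(s,350,215,55);m=(a+b)/2
print(h,a,b,m,np.linalg.norm(a-b));v=m-h;print(np.hypot(*v[:2]),np.degrees(np.arctan2(v[1],v[0])),np.degrees(np.arctan2(*(a-b)[1::-1])))
P=cloud(s);print(P[190,349],P[180,320])
E
```

```text
[414.72385291 301.57903449   6.        ] [361.5308753  342.94599832  55.        ] [405.13992818 370.39412013  55.        ] [383.33540174 356.67005923  55.        ] 51.52813681947185
63.40548772523525 119.6725944873226 -147.81313925059695
[383.50560262 356.18376991  55.02311849] [397.91514165 331.32311617   5.37087652]
```

```bash
python3 -m handwheel '[0.004,0.0139,0.01,0,0,0,0, 0.0043,0.0138,0.025,0,0,0,0, 0,0,0.03,0,0,0,0, 0,0,0.03,0,0,0,0, 0,0,0.025,0,0,0,0, 0,0,0.017,0,0,0,0, 0,0,0.008,0,0,0,0, 0,0,0,0,0,0,0]'
python3 -m handwheel '[0,0,0,0,0,0,1,0,0,0,0,0,0,1,0,0,0,0,0,0,1,0,0,0,0,0,0,1,0,0,0,0,0,0,1,0,0,0,0,0,0,1,0,0,0,0,0,0,1,0,0,0,0,0,0,1]' 50
python3 -c "
from h import *
togo(384,358,200,119.4)"
```

```text
clock: 2.57
position: [383.7, 357.3, 37.0]
eef_rot: [-0.252, 0.968, -0.001, -0.001]
wrist_force: [0.3, -0.1, 0.0]
opening: 94.0
finger_force: 0.0
clock: 3.23
position: [384.5, 358.0, 38.6]
eef_rot: [-0.253, 0.967, 0.0, 0.0]
wrist_force: [0.9, -0.7, 0.4]
opening: 44.0
finger_force: 0.0
t 3.23 pos [384.5 358.   38.6] shift [   0.4    0.3 -161.4] turn -0.09 F [ 0.9 -0.7  0.4] open 44.0 ff 0.0 toolz [ 0.  0. -1.] j7 [-0.94  1.26]
```

```bash
python3 -m handwheel '[0,0,0,0,0,0,1,0,0,0,0,0,0,1,0,0,0,0,0,0,1,0,0,0,0,0,0,1,0,0,0,0,0,0,1,0,0,0,0,0,0,1,0,0,0,0,0,0,1,0,0,0,0,0,0,1]' 50
python3 -m handwheel '[0,0,0,0,0,0,1, 0,0,-0.005,0,0,0,1, 0,0,-0.015,0,0,0,1, 0,0,-0.02,0,0,0,1, 0,0,-0.02,0,0,0,1, 0,0,-0.02,0,0,0,1, 0,0,-0.01,0,0,0,1, 0,0,-0.005,0,0,0,1]'
python3 -c "
from h import *
togo(642.3,-1.6,150,79.2)"
```

```text
clock: 3.9
position: [384.4, 357.9, 38.4]
eef_rot: [-0.253, 0.967, -0.0, -0.0]
wrist_force: [0.6, 0.2, -0.4]
opening: 7.5
finger_force: 50.0
clock: 4.57
position: [384.8, 358.4, 134.9]
eef_rot: [-0.253, 0.967, 0.001, 0.001]
wrist_force: [0.6, 1.1, -3.8]
opening: 7.7
finger_force: 50.0
t 4.57 pos [384.8 358.4 134.9] shift [ -48.3 -439.9  -15.3] turn 40.11 F [ 0.6  1.1 -3.8] open 7.7 ff 50.0 toolz [ 0.001  0.001 -1.   ] j7 [-0.95  1.25]
```

```bash
python3 -m handwheel '[-0.001,-0.012,0,0,0,3,1, -0.003,-0.0275,0,0,0,0,1, -0.003,-0.0275,0,0,0,0,1, -0.003,-0.0275,0,0,0,0,1, -0.003,-0.0275,0,0,0,0,1, -0.003,-0.0275,0,0,0,0,1, -0.003,-0.0275,0,0,0,0,1, -0.003,-0.0275,0,0,0,0,1]'
python3 -m handwheel '[-0.003,-0.0275,0,0,0,0,1, -0.003,-0.0275,0,0,0,0,1, -0.003,-0.0275,0,0,0,0,1, -0.003,-0.0275,0,0,0,0,1, -0.003,-0.0275,0,0,0,0,1, -0.003,-0.0275,0,0,0,0,1, -0.003,-0.02,0,0,0,0,1, -0.003,-0.01,0,0,0,0,1]'
python3 -m handwheel '[0,0,0,0,0,6,1,0,0,0,0,0,6,1,0,0,0,0,0,6,1,0,0,0,0,0,6,1,0,0,0,0,0,6,1,0,0,0,0,0,5,1,0,0,0,0,0,2,1,0,0,0,0,0,0,1]'
python3 -c "
from h import *
togo(642.3,-1.6,150,79.2)"
```

```text
clock: 5.23
position: [495.5, 182.5, 132.3]
eef_rot: [-0.227, 0.974, -0.0, -0.001]
wrist_force: [0.4, 1.2, -4.0]
opening: 7.5
finger_force: 50.0
clock: 5.9
position: [603.6, 16.7, 132.2]
eef_rot: [-0.225, 0.974, -0.001, -0.001]
wrist_force: [-1.2, -0.1, -4.3]
opening: 7.7
finger_force: 50.0
clock: 6.57
position: [602.6, 20.8, 132.4]
eef_rot: [0.094, 0.996, -0.0, -0.001]
wrist_force: [-1.0, 0.3, -5.2]
opening: 7.3
finger_force: 50.0
t 6.57 pos [602.6  20.8 132.4] shift [-43.2 -14.6 -17.6] turn -0.03 F [-1.   0.3 -5.2] open 7.3 ff 50.0 toolz [-0.002 -0.001 -1.   ] j7 [-0.46  1.44]
```

```bash
python3 -m handwheel '[-0.01,-0.003,0.003,0,0,0,1, -0.013,-0.005,0.01,0,0,0,1, -0.013,-0.005,0.015,0,0,0,1, -0.007,-0.0015,0.007,0,0,0,1,0,0,0,0,0,0,1,0,0,0,0,0,0,1]'
python3 - <<'E'
from h import *
togo(642.3,-1.6,50,79.2)
s=snap('scene','f.png');w=snap('wrist','g.png');t=snap('side','h.png')
a=cv2.resize(s['pixels'][180:280,230:330],None,fx=4,fy=4,interpolation=cv2.INTER_CUBIC)
b=cv2.resize(t['pixels'][130:230,310:410],None,fx=4,fy=4,interpolation=cv2.INTER_CUBIC)
o=np.zeros((600,800,3),np.uint8);o[:200,:0]=0
o[:400,:400]=a;o[:400,400:]=b;cv2.imwrite('pics/i.png',o[:400])
E
```

```text
clock: 7.07
position: [642.5, -2.0, 97.7]
eef_rot: [0.093, 0.996, -0.0, -0.001]
wrist_force: [0.2, 0.5, -3.7]
opening: 7.6
finger_force: 50.0
t 7.07 pos [642.5  -2.   97.7] shift [ 0.2  0.4 47.7] turn 0.11 F [ 0.2  0.5 -3.7] open 7.6 ff 50.0 toolz [-0.002 -0.    -1.   ] j7 [-0.38  1.51]
```

View pics/i.png

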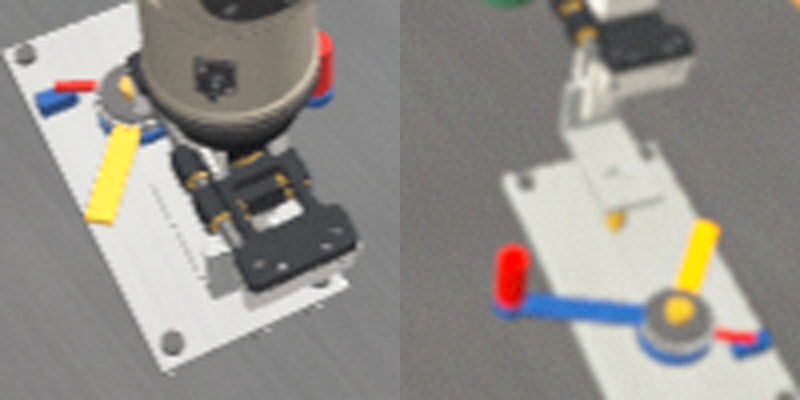

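View pics/g.png

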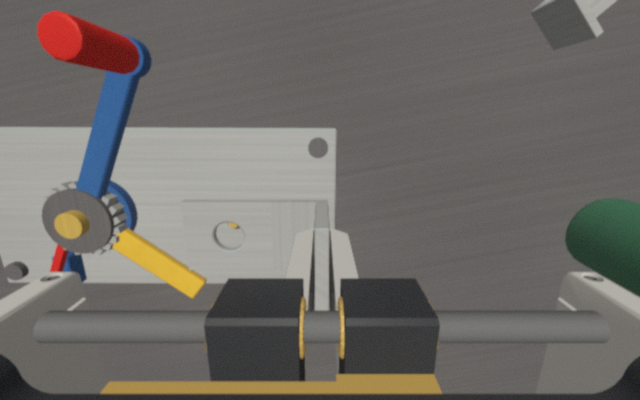

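The wrist view shows the held bracket's hole at (229,235), with the brass pin top showing through it at about (232,225). A crop and some projection come next.

```bash
cat >> h.py <<'E'
def proj(s,p):
    q=R.from_quat(s['orientation']).inv().apply(np.array(p,float)-np.array(s['xyz'])); return np.array([s['cx']+s['fx']*q[0]/-q[2],s['cy']-s['fy']*q[1]/-q[2]])
E
python3 - <<'E'
from h import *
s=dict(np.load('pics/g.png.npz'))
cv2.imwrite('pics/j.png',cv2.resize(s['pixels'][190:270,170:270],None,fx=8,fy=8,interpolation=cv2.INTER_CUBIC)[:600])
print('hole',ray(s,229,235,65.3))
for n,p in dict(pintop=(630.3,-64.5,40),pinfoot=(630.3,-64.5,12),exp_hole=(630.5,-64.9,65.3),corner=(575.8,24.2,12)).items(): print(n,proj(s,p).round(1))
P=cloud(s); print(P[235,260],P[215,190],P[225,232]);print('corner',ray(s,336,127,12),'ped',[ray(s,u,127,12).round(1) for u in(200,330)])
h=ray(s,318,148,12);print('cornerhole',h)
E
```

```text
hole [630.45541793 -65.45213238  65.3       ]
pintop [239.9 222.1]
pinfoot [248.5 211.1]
exp_hole [229.8 234.9]
corner [339.8 127.1]
[634.31181139 -44.45697846  65.53433588] [611.48085598 -87.19066697  65.83643569] [631.36494909 -71.01872993  40.20494484]
corner [575.17178888  21.27890796  12.        ] ped [array([555.1, -85. ,  12. ]), array([574.3,  16.6,  12. ])]
cornerhole [588.74748701   4.10751238  12.        ]
```

View pics/j.png

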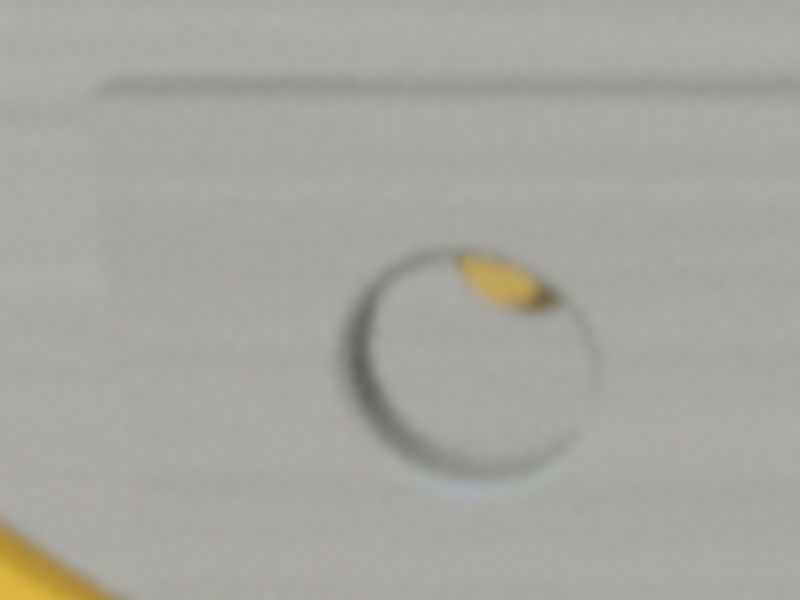

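The crop shows the hole's rim centred at about (471,371), which is full-frame (228.9,236.4). The pin's top disc is centred at about (505,265), which is full-frame (233.1,223.1), left of where the first scene estimate puts it.

```bash
python3 - <<'E'
from h import *
s=dict(np.load('pics/g.png.npz'))
h=ray(s,228.9,236.4,65.3);p=ray(s,233.1,223.1,40);print(h,p)
M=R.from_quat(monitor.get_state()['eef_rot']);print('pin-hole in tool',M.inv().apply((p-h)*[1,1,0]))
a=ray(s,318,148,12);b=ray(s,15,271,12);print('cornerholes',a,b,np.linalg.norm(a-b),'mid',(a+b)/2)
# upper plate edge slope
g=cv2.cvtColor(s['pixels'],cv2.COLOR_BGR2GRAY).astype(float)
us=np.arange(170,320,5);vs=[110+np.argmax(np.diff(cv2.blur(g,(5,3))[110:145,u])) for u in us]
E=np.array([ray(s,u,v+.5,12) for u,v in zip(us,vs)]);k=np.polyfit(E[:,1],E[:,0],1);print('edge yaw',np.degrees(np.arctan2(1,k[0])),np.median(vs))
vs=[190+np.argmin(np.diff(cv2.blur(g,(5,3))[190:210,u])) for u in range(190,300,5)]
E=np.array([ray(s,u,v+.5,65.3) for u,v in zip(range(190,300,5),vs)]);k=np.polyfit(E[:,1],E[:,0],1);print('bracket yaw',np.degrees(np.arctan2(1,k[0])),vs)
E
```

```text
[631.44076403 -65.79368989  65.3       ] [630.08398125 -69.85858817  40.        ]
pin-hole in tool [ 5.81621669e-01 -4.24570035e+00 -1.52605752e-03]
cornerholes [588.74748701   4.10751238  12.        ] [ 646.32465798 -287.06261406   12.        ] 296.80831044758037 mid [ 617.5360725  -141.47755084   12.        ]
edge yaw 79.30255846296853 127.0
bracket yaw 79.3247340877413 [np.int64(198), np.int64(198), np.int64(198), np.int64(198), np.int64(198), np.int64(198), np.int64(198), np.int64(198), np.int64(198), np.int64(198), np.int64(198), np.int64(198), np.int64(198), np.int64(198), np.int64(198), np.int64(198), np.int64(198), np.int64(198), np.int64(198), np.int64(198), np.int64(198), np.int64(198)]
```

```bash
python3 -m handwheel '[0.0006,-0.0042,0,0,0,0,1, 0,0,0.006,0,0,0,1, 0,0,0.01,0,0,0,1, 0,0,0.006,0,0,0,1, 0,0,0.004,0,0,0,1, 0,0,0,0,0,0,1]'
python3 -m handwheel '[0,0,0.005,0,0,0,1, 0,0,0.005,0,0,0,1, 0,0,0.003,0,0,0,1, 0,0,0,0,0,0,1]'
python3 -c "
from h import *
togo(642.3,-5.7,50.4,79.3)"
```

```text
clock: 7.72
position: [640.8, -5.6, 71.0]
eef_rot: [0.093, 0.996, -0.0, -0.001]
wrist_force: [0.1, -0.4, -3.8]
opening: 7.6
finger_force: 50.0
clock: 8.05
position: [641.1, -5.6, 58.7]
eef_rot: [0.093, 0.996, -0.0, -0.0]
wrist_force: [-1.1, 0.4, -3.8]
opening: 7.5
finger_force: 50.0
t 8.05 pos [641.1  -5.6  58.7] shift [-1.2  0.1  8.3] turn 0.02 F [-1.1  0.4 -3.8] open 7.5 ff 50.0 toolz [-0.001 -0.    -1.   ] j7 [-0.36  1.53]
```

```bash
python3 -m handwheel '[0,0,0.003,0,0,0,1, 0,0,0.003,0,0,0,1, 0,0,0.0015,0,0,0,1, 0,0,0,0,0,0,1]'
python3 -m handwheel '[0,0,0.0007,0,0,0,1, 0,0,0,0,0,0,1]'
```

```text
clock: 8.38
position: [641.3, -5.6, 51.6]
eef_rot: [0.093, 0.996, -0.0, -0.0]
wrist_force: [1.0, -0.3, -4.3]
opening: 7.6
finger_force: 50.0
clock: 8.55
position: [641.5, -5.6, 51.2]
eef_rot: [0.093, 0.996, -0.0, -0.0]
wrist_force: [0.2, -0.5, -4.1]
opening: 7.4
finger_force: 50.0
```

```bash
python3 -m handwheel '[0,0,0.0008,0,0,0,1, 0,0,0,0,0,0,1]';python3 -m handwheel '[0,0,0.0004,0,0,0,1, 0,0,0,0,0,0,1]'
```

```text
clock: 8.72
position: [641.6, -5.6, 50.5]
eef_rot: [0.093, 0.996, -0.0, 0.0]
wrist_force: [0.4, -0.5, -4.2]
opening: 7.8
finger_force: 50.0
clock: 8.88
position: [641.7, -5.6, 50.5]
eef_rot: [0.093, 0.996, 0.0, 0.0]
wrist_force: [-1.1, 0.1, 2.7]
opening: 7.8
finger_force: 50.0
```

Contact: the leg rests on the plate. I'll release with a partial opening, so the inner finger stays clear of the pin, then rise.

```bash
python3 -m handwheel '[0,0,0,0,0,0,0.6,0,0,0,0,0,0,0.6,0,0,0,0,0,0,0.6,0,0,0,0,0,0,0.6,0,0,0,0,0,0,0.6,0,0,0,0,0,0,0.6,0,0,0,0,0,0,0.6]'
python3 -m handwheel '[0,0,-0.005,0,0,0,0.6, 0,0,-0.02,0,0,0,0.6, 0,0,-0.03,0,0,0,0.6, 0,0,-0.03,0,0,0,0.6, 0,0,-0.025,0,0,0,0.6, 0,0,-0.01,0,0,0,0.6,0,0,0,0,0,0,0.6]'
python3 - <<'E'
from h import *
togo(502.2,-111.9,170,79.3)
w=snap('wrist','k.png')
E
```

```text
clock: 9.47
position: [641.5, -5.7, 50.1]
eef_rot: [0.093, 0.996, -0.0, -0.0]
wrist_force: [-0.3, 1.4, 0.6]
opening: 37.5
finger_force: 0.0
clock: 10.05
position: [642.8, -5.6, 173.0]
eef_rot: [0.093, 0.996, 0.001, 0.002]
wrist_force: [1.3, 0.1, -0.7]
opening: 37.2
finger_force: 0.0
t 10.05 pos [642.8  -5.6 173. ] shift [ 118.5 -130.5    2.3] turn 0.01 F [ 1.3  0.1 -0.7] open 37.2 ff 0.0 toolz [ 0.004  0.001 -1.   ] j7 [-0.41  1.48]
```

View pics/k.png

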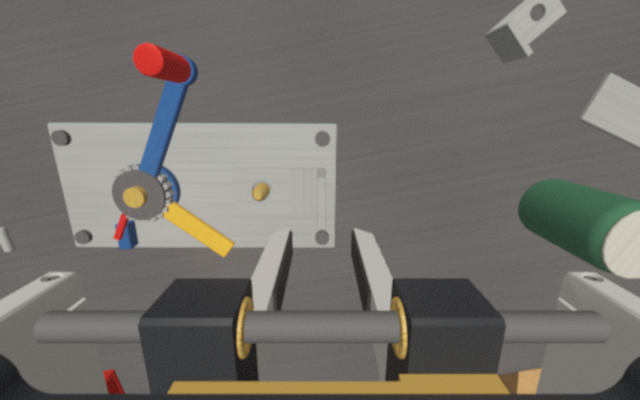

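The bracket hangs on the pin, flat, with its flange away from the lever. The pin is at (260,191), the flange top at (321,200) and the handle top at (149,60). I'll measure the handle and check the seating.

```bash
python3 - <<'E'
from h import *
s=dict(np.load('pics/k.png.npz'));P=cloud(s)
r=ray(s,149,60,90);print('red',r,'depth',P[60,149],'leg',P[175,280],P[205,240],'pin',ray(s,261,193,40))
h=[ray(s,*c,12) for c in((60,138),(322,138),(322,237),(83,237))];print('screws',np.round(h,1),np.mean(h,0))
togo(r[0],r[1],140,54.3)
E
```

```text
red [ 502.51783534 -110.38538076   90.        ] depth [ 502.33866164 -110.72483745   89.30099823] leg [616.83693932 -47.06618841  16.6518746 ] [640.82356776 -96.92606563  18.1654154 ] pin [627.30944192 -65.78915061  40.        ]
screws [[ 536.6 -264.8   12. ]
 [ 587.5    3.9   12. ]
 [ 696.7  -16.7   12. ]
 [ 645.9 -285.2   12. ]] [ 616.70657325 -140.68053805   12.        ]
t 10.1 pos [642.   -5.5 171. ] shift [ 117.6 -128.9   30.7] turn 25.02 F [ 0.6  0.5 -1. ] open 37.6 ff 0.0 toolz [ 0.002  0.    -1.   ] j7 [-0.41  1.48]
```

```bash
python3 -m handwheel '[0.012,-0.013,0,0,0,0,0, 0.0196,-0.0216,0,0,0,0,0, 0.0196,-0.0216,0,0,0,0,0, 0.0196,-0.0216,0,0,0,0,0, 0.0196,-0.0216,0,0,0,0,0, 0.0196,-0.0216,0,0,0,0,0, 0.0076,-0.0083,0,0,0,0,0]'
python3 -m handwheel '[0,0,0,0,0,5,0,0,0,0,0,0,6,0,0,0,0,0,0,6,0,0,0,0,0,0,5,0,0,0,0,0,0,3,0,0,0,0,0,0,0,0]'
python3 -c "
from h import *
togo(502.2,-111.2,68,54.3)"
```

```text
clock: 10.68
position: [498.2, -113.1, 168.7]
eef_rot: [0.094, 0.996, -0.0, -0.002]
wrist_force: [0.7, -0.9, 0.5]
opening: 80.8
finger_force: 0.0
clock: 11.18
position: [501.6, -110.5, 169.0]
eef_rot: [0.307, 0.952, -0.0, -0.001]
wrist_force: [-0.0, -0.2, 0.5]
opening: 93.6
finger_force: 0.0
t 11.18 pos [ 501.6 -110.5  169. ] shift [-1.00e+00 -1.00e-01  1.01e+02] turn -0.11 F [-0.  -0.2  0.5] open 93.6 ff 0.0 toolz [-0.002 -0.    -1.   ] j7 [-0.38  1.21]
```

```bash
python3 -m handwheel '[-0.001,0,0.01,0,0,0,0, 0,0,0.02,0,0,0,0, 0,0,0.025,0,0,0,0, 0,0,0.025,0,0,0,0, 0,0,0.014,0,0,0,0, 0,0,0.007,0,0,0,0,0,0,0,0,0,0,0]'
python3 -m handwheel '[0,0,0,0,0,0,1,0,0,0,0,0,0,1,0,0,0,0,0,0,1,0,0,0,0,0,0,1,0,0,0,0,0,0,1,0,0,0,0,0,0,1,0,0,0,0,0,0,1,0,0,0,0,0,0,1]' 25
python3 -m handwheel '[0,0,0,0,0,0,1,0,0,0,0,0,0,1,0,0,0,0,0,0,1,0,0,0,0,0,0,1,0,0,0,0,0,0,1,0,0,0,0,0,0,1]' 25
python3 -c "
from h import *
togo(502.2,-111.2,68,54.3)"
```

```text
clock: 11.77
position: [501.6, -111.6, 67.1]
eef_rot: [0.306, 0.952, -0.001, -0.002]
wrist_force: [-0.7, -0.3, 0.5]
opening: 94.3
finger_force: 0.0
clock: 12.43
position: [502.8, -111.4, 69.2]
eef_rot: [0.306, 0.952, 0.0, 0.0]
wrist_force: [-0.3, 0.9, -0.2]
opening: 44.3
finger_force: 0.0
clock: 12.93
position: [503.0, -111.1, 69.1]
eef_rot: [0.306, 0.952, 0.0, 0.0]
wrist_force: [2.0, 3.7, -1.9]
opening: 23.4
finger_force: 25.0
t 12.93 pos [ 503.  -111.1   69.1] shift [ 0.6 -0.6  1.1] turn 0.04 F [ 2.   3.7 -1.9] open 23.4 ff 25.0 toolz [ 0.  0. -1.] j7 [-0.3   1.33]
```

Gripped. Next I swing along the arc, 3° per row.

```bash
cat > q.py <<'E'
from h import *
st=monitor.get_state();M=R.from_quat(st['eef_rot']);p=st['position'];Y=M.as_matrix()[:,1]
v=p[:2]-[607.5,-187.6];print('pos',p.round(1),'ang',round(np.radians((np.degrees(np.arctan2(v[1],v[0]))%360)-143.8),3),'rad',round(np.hypot(*v),1),'toolturn',round(np.radians(np.degrees(np.arctan2(Y[1],Y[0]))-54.3),3),'Ftool',M.inv().apply(st['wrist_force']).round(1),'T',round(st['wrist_torque'][2],2))
E
python3 -m handwheel '[-0.0002,-0.0068,0,0,0,-3,1,-0.0002,-0.0068,0,0,0,-3,1,-0.0002,-0.0068,0,0,0,-3,1,-0.0002,-0.0068,0,0,0,-3,1,0,0,0,0,0,0,1]' >/dev/null; python3 q.py
python3 -m handwheel '[-0.0002,-0.0068,0,0,0,-3,1,-0.0002,-0.0068,0,0,0,-3,1,-0.0002,-0.0068,0,0,0,-3,1,-0.0002,-0.0068,0,0,0,-3,1,0,0,0,0,0,0,1]'>/dev/null ; python3 q.py
```

```text
pos [ 489.1 -135.9   69.1] ang 0.22 rad 129.2 toolturn 0.211 Ftool [-0.2  5.5  2.5] T 0.16
pos [ 481.1 -161.5   69.1] ang 0.428 rad 129.1 toolturn 0.419 Ftool [ 0.1  5.6 -0.2] T 0.1
```

```bash
for i in 1; do
python3 -m handwheel '[-0.0001,-0.0045,0,0,0,-2,1,0,-0.0045,0,0,0,-2,1,0,0,0,0,0,0,1]'>/dev/null; python3 q.py
python3 -m handwheel '[-0.0001,-0.0045,0,0,0,-2,1,0,0,0,0,0,0,1]'>/dev/null; python3 q.py
python3 -m handwheel '[0,-0.0045,0,0,0,-2,1,0,0,0,0,0,0,1]'>/dev/null; python3 q.py
python3 -m handwheel '[0,-0.0045,0,0,0,-2,1,0,0,0,0,0,0,1]'>/dev/null; python3 q.py
python3 -m handwheel '[0,-0.0023,0,0,0,-1,1,0,0,0,0,0,0,1]'>/dev/null; python3 q.py
done
```

```text
pos [ 479.8 -169.3   69.1] ang 0.489 rad 129.0 toolturn 0.488 Ftool [-0.4  7.3 -0.5] T 0.0
pos [ 479.3 -173.6   69.1] ang 0.523 rad 128.9 toolturn 0.523 Ftool [-1.   7.1 -0.2] T -0.0
pos [ 478.9 -178.4   69.1] ang 0.561 rad 128.9 toolturn 0.557 Ftool [-0.5  4.  -0.2] T 0.03
pos [ 478.7 -183.3   69.1] ang 0.598 rad 128.9 toolturn 0.592 Ftool [-2.6  3.6  1.1] T 0.11
pos [ 478.6 -185.6   69.1] ang 0.616 rad 128.9 toolturn 0.611 Ftool [-2.6  3.6  1.1] T 0.06
```

The crest was at about 0.50 and the trough at about 0.60, which matches the third click. Now the last 2.5° into the notch.

```bash
python3 -m handwheel '[0,-0.003,0,0,0,-1.3,1,0,-0.0025,0,0,0,-1.2,1,0,0,0,0,0,0,1,0,0,0,0,0,0,1]'>/dev/null; python3 q.py
python3 -m handwheel '[0,0,0,0,0,0,1,0,0,0,0,0,0,1,0,0,0,0,0,0,1,0,0,0,0,0,0,1,0,0,0,0,0,0,1,0,0,0,0,0,0,1]'; python3 q.py
python3 - <<'E'
from h import *
w=snap('wrist');t=snap('side')
o=np.zeros((400,800,3),np.uint8);o[:250,:400]=cv2.resize(w['pixels'],(400,250));o[:,400:]=cv2.resize(t['pixels'][130:230,310:410],(400,400),interpolation=cv2.INTER_CUBIC);cv2.imwrite('pics/l.png',o)
E
```

```text
pos [ 478.7 -190.7   69.1] ang 0.655 rad 128.9 toolturn 0.654 Ftool [-3.2  5.2  0.6] T -0.07
clock: 15.52
position: [478.7, -190.5, 69.1]
eef_rot: [-0.015, 1.0, 0.0, 0.0]
wrist_force: [3.2, 5.3, -1.8]
opening: 23.4
finger_force: 25.0
pos [ 478.7 -190.5   69.1] ang 0.655 rad 128.8 toolturn 0.653 Ftool [-3.4  5.2  1.8] T -0.07
```

View pics/l.png

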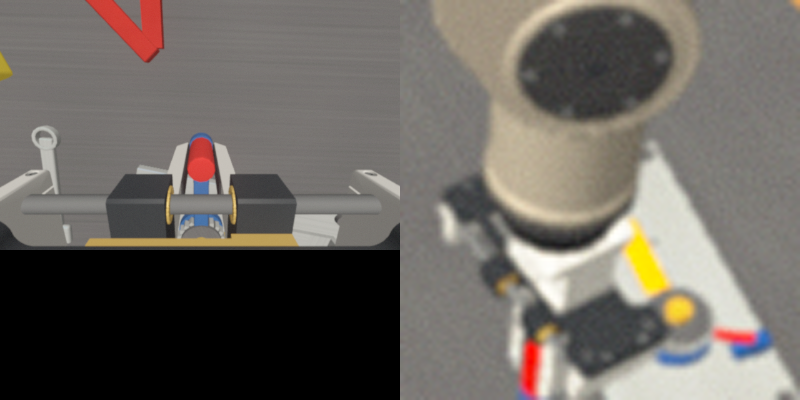

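The handle is held between the pads, at (200,160) in the left panel. In the right panel the yellow keeper, at about (645,260), now points along the plate to the pin. The force has risen from the trough and is steady, so the lever is in the third notch. Handing in.

```bash
python3 -c "
from workcell import ctrl
print(ctrl.job_done())"
```

```text
the job is handed in; nothing more can be done
None
```

The bracket hangs flat on the pin with its flange pointing away from the lever. I handed the job in at about 15.6 s, still holding the lever in the third notch at 0.655 rad.

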